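Clamp a guide rod to its bracket with a push-in U-bolt

TASK

Lay the loose guide rod centrally in the two V notches of the clamp bracket. Then take the U-bolt from its stand, pass its legs down either side of the rod and through the two holes of the bracket without forcing them against the plate, and push it down against the grip of the holes until its crown bears on the rod; seat it there with a steady 10 to 20 N on the rod itself (the grip of the holes takes a few newtons more), never over that, or the thin-walled rod dents. Let go, leaving it upright, and leave the tape measure, the weight and the spool alone.

Things in the scene. Friction and masses are not known exactly. Their poses are not given: they have to be found in the camera images.
- bracket: fixed aluminium clamp bracket, 100 (x) x 80 (y) mm; origin at the centre of its underside, on the worktop, z up. Its drilled plate lies 33 to 45 mm above the worktop, with two 10 mm through holes at x = +18 and -18 mm. Sprung shoes under the plate grip legs put through, from 28 mm above the worktop downward, with 3 to 10 N in all, jerkily, so the U-bolt must be pushed over its last 13 mm
- seat (a point): point on the bracket, 71 mm above its underside, where the middle of the seated rod's axis lies; axes as the bracket's. The rod lies along y in two grey 90 degree V notches on the plate, each 10 mm thick, centred at y = +32 and -32 mm, tops 73 mm above the worktop; 54 mm are free between them
- hole_a (a point): centre of the mouth of the bracket hole at x = +18 mm, on the plate's top, 45 mm above the worktop
- hole_b (a point): the same for the hole at x = -18 mm
- rod: loose steel guide rod, 20 mm diameter, along its own y axis, 174 mm long with the square grey 24 mm caps (12 mm long) on its ends; 0.18 kg; origin at its middle, on its axis (12 mm above the worktop at the start). Either way round. A wide yarn reel with open arms stands behind it and to its left, beyond x = 0.5 m and up to about 0.5 m high: keep clear of it on the way
- ubolt: loose steel U-bolt, 0.09 kg, upright in its stand at the start, z up: two round 8 mm legs with domed tips, centres 36 mm apart along its x axis, joined by a crown whose underside is 66 mm above the leg tips. Origin midway between the legs, level with the tip ends; fully home it is 15 mm above the worktop. Either way round
- crown (a point): middle of the underside of the U-bolt's crown; fully home it is 81 mm above the worktop, touching the top of the rod
- grip_tab (a point): point in the grey grip tab, 32 (x) x 12 (y) mm, that stands on the crown from 72 to 112 mm above the leg tips; the point is 100 mm above them, on the centre line: the place to grip, across the 12 mm thickness (along the U-bolt's y axis)
- stand: fixed grey block, 78 x 44 x 30 mm, with two 11 mm holes, 22 mm deep, in which the U-bolt stands loosely with its leg tips 8 mm above the worktop; origin at the centre of its underside, axes as the U-bolt's
- tape_measure: yellow tape measure, 32 x 67 x 55 mm, a bystander; origin at the centre of its underside
- weight_50: small knobbed calibration weight, 24 x 24 x 30 mm, a bystander; origin at the centre of its underside
- spool_b: thread spool with orange flanges, 40 x 40 x 50 mm, a bystander; origin at the centre of its underside

How it is judged:
By the outcome, as a careful person would: the job done as asked, in the order asked, and still so for the second after the job is handed in, with the robot touching nothing.
It also fails if it takes over 67 s, if anything falls off the work surface, if the arm or the gripper's body presses on something with over 40 N, if the wrist force passes 120 N, or if a joint passes its speed limit or range.

ROBOT

A 6-joint arm with a two-finger parallel gripper is mounted at the origin on a cart in front of the work surface, level with it; the furniture and walls round the work are solid. World frame = base frame: x ahead of the robot, y to its left, z up, the work surface at z = 0. Lengths are in m, angles in rad, forces in N, time in s.
With the tool pointing down it reaches from about 0.275 to 0.775 m from the base axis. Payload 14.6 kg.
Tool frame: the origin (TCP) lies on the centre line of the jaws, within the pads' length; the fingertips stand 14 mm ahead of it and the grasp point (between the pads) lies 5 mm behind it (r.nose_length is the distance from the TCP to the fingertips, in m); z points along the fingers, y is the direction in which the jaws open and shut (so a half turn about z gives the same grasp; the last joint's range is limited). The gripper opens to 85 mm and grips with 20 to 120 N. Pads are 22 mm wide; open, the fingers measure 114 mm over their backs; the gripper's body (76 mm by 85 mm) begins 54 mm behind the grasp point. The pads swing forward as they close: fully open they stand 13 mm farther back than shut.
Start: joints at [0.96, 0.263, -0.048, 1.259, 0, 1.415], TCP at [0.231, 0.471, 0.245] pointing down, gripper open.
Joint ranges: [-2.65, 2.65], [-0.89, 1.7], [-1.18, 1.37], [-2.13, 2.11], [-1.35, 1.29], [-3.14, 3.14]. Speed limits (rad/s): [1.89, 1.89, 2.57, 2.79, 3.14, 3.14].

INTERFACE

Orientations are given as a unit quaternion [x, y, z, w].
In Python, from bench import r gives the robot as it stands.
- The arm moves only by the tool step_arm, never from a script. Its argument "rows" is a list of rows, each a list of 3 entries, a list of its own where there are three numbers: the shift along the tool's x, y, z normalised to -1 to 1, where 1 is 0.05 m, then the turn about the tool's z normalised to -1 to 1, where 1 is 0.12 rad, then the opening, from -1 (shut) to 1 (fully open). In form: [[[tx, ty, tz], yaw, fingers], ...]. A call has 1 to 20 rows; each row shifts and turns the commanded pose from where the row before left it, along the tool's axes as they then stand; what a row does not reach is not made up. A row lasts 1/10 s, in which the tool goes at most 50 mm and 8.59 degrees, less where a joint would pass 70% of its speed; a pose out of reach is approached as far as the arm can. A call with a number of a shift or a turn outside -1 to 1 is refused whole. A call with a gripper value outside its range is refused whole. The fingers move at their own pace and stop on an object; "squeeze" is the grip in N (left out, the last holds). Time passes only in rows, so rows that do not move let the fingers close. It gives the time, the measured TCP pose, the force and the opening at its end, in the units of the state.
- r.observe(): the state, without advancing time (a new reading comes with each control period).
- r.snapshot(name): name is "scene" or "top" or "wrist"; returns a dict with "img" (384x512x3 uint8, red, green, blue), "depth" (384x512 float32, m along the optical axis (not along the pixel's ray), 0 where there is no reading), "camera_matrix" (3x3 intrinsics, pixels), "k1" (the pictures are not rectified: a ray, as slopes to the right and down, at radius r is drawn at 1 + k1 r^2 times it, then the intrinsics apply), "xyz" and "rotation" of the camera in the world. Camera axes: x right, y down, z forward; pixel columns grow to the right and rows downward; lengths in m; the calibration is good to about 2 mm. A picture is of the moment at which its call begins.
- r.close_job(): hands the job in, once; it reports no verdict.
The state is a dict: "t": time; "q": joint angles; "qvel": joint speeds; "tau": joint torques, N m; "position": TCP position; "orientation": TCP orientation; "contact_force": force on the tool from outside, world axes, zero at the start; "torque": the same for the moment, N m; "grip_width": opening from 0.0 (shut) to 1.0 (fully open).
Only numpy, scipy, OpenCV 4.12 (cv2) and the standard library are available. Lean on these libraries where they do the work, as an engineer would, in place of code of your own. Each camera call takes 0.05 s, during which the arm holds its last target. There are 200 camera calls.

## Working session

There is one attempt and no reset: what is moved stays moved. The work goes in short steps, Python scripts to look and compute and a tool call to move; the robot and the scene stay as the last step left them, time stands still between calls to the robot, and variables do not carry over. Pictures are saved under pics/ and viewed, about 8 in all and at most 12, crops included, and the job is handed in when it is done.

Besides the shell and the picture viewer there is one more tool, called after ">>>" in YAML: its name, and indented under it one key for each argument. step_arm: Moves the arm, as the interface text tells. Its arguments: {"type":"object","properties":{"rows":{"type":"array","items":{"type":"array"}},"squeeze":{"type":"number"}},"required":["rows"]}

```bash
ls; mkdir -p pics; python3 - <<'E'
from bench import r
import cv2, numpy as np
o=r.observe(); print(o, r.nose_length)
ims=[]
for n in("scene","top"):
    s=r.snapshot(n); np.savez(f"{n}0.npz",**s)
    print(n,s["xyz"],s["rotation"],s["camera_matrix"],s["k1"])
    cv2.imwrite(f"pics/{n}0.png",cv2.resize(s["img"][:,:,::-1],(800,600)))
E
```

```text
pics
{'t': 0.0, 'q': array([ 9.59702540e-01,  2.63513995e-01, -4.89420461e-02,  1.25934386e+00,
       -2.10360240e-05,  1.41554586e+00]), 'qvel': array([-0.00071351,  0.00070983, -0.00059342,  0.00083507, -0.00164745,
       -0.00022435]), 'tau': array([-3.08248227e-04, -6.37605643e+01,  3.84564185e+01,  1.38306108e-02,
       -8.66113078e-05,  4.18852085e-05]), 'position': array([0.23096153, 0.47119859, 0.24482782]), 'orientation': array([ 2.25953391e-01,  9.74137985e-01, -4.69330804e-04, -1.77844794e-04]), 'contact_force': array([ 0.12932624,  0.40770881, -0.46378611]), 'torque': array([0.02387336, 0.00342133, 0.04311609]), 'grip_width': 1.000656996300263} 0.014
scene [0.27349317 0.31248954 0.73978692] [-0.23621277  0.9028952  -0.3446095   0.10113394] [[346.58376403   0.         254.11766502]
 [  0.         346.58376403 191.7029191 ]
 [  0.           0.           1.        ]] 0.020250464312258906
top [ 0.47670884 -0.16259117  1.07289417] [ 0.71323904 -0.69948763  0.03999509 -0.0201872 ] [[442.61618997   0.         256.68594484]
 [  0.         442.61618997 192.2281553 ]
 [  0.           0.           1.        ]] -0.09083246981455587
```

View pics/scene0.png

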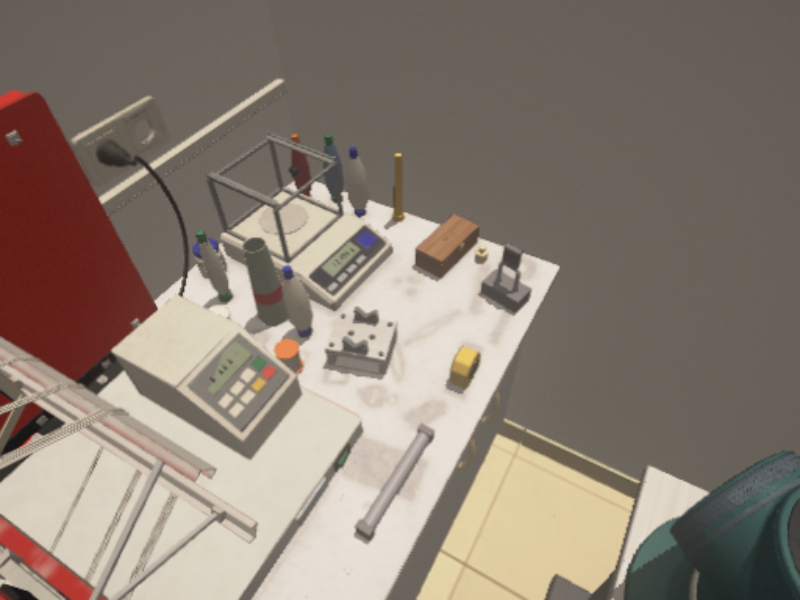

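View pics/top0.png

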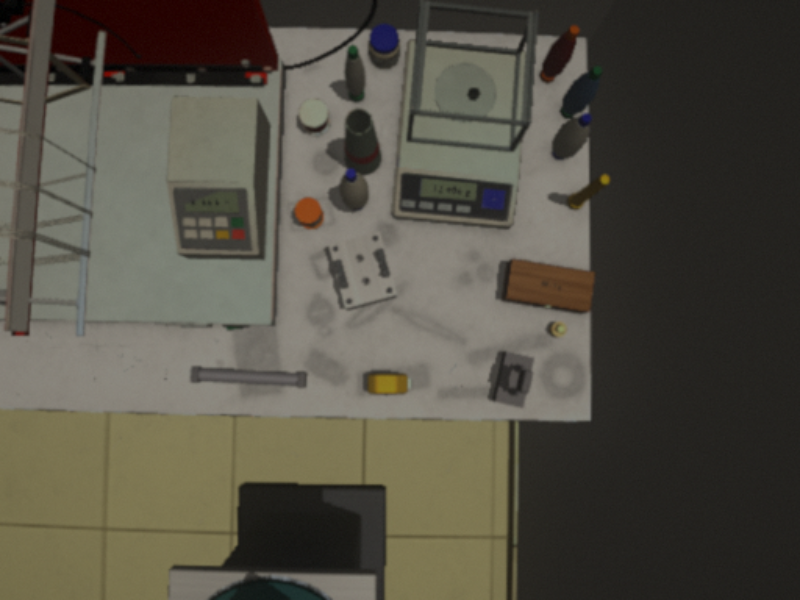

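The scene view shows the rod at (395,480), the bracket at (362,340), the stand with U-bolt at (508,280), and the tape at (465,365). In the top view the rod runs from (197,375) to (302,380), the bracket is at (362,270), the stand at (512,378), the weight at (557,328) and the spool at (308,212).

```bash
cat > h.py <<'E'
import numpy as np, cv2
from scipy.spatial.transform import Rotation as R
def rays(s,uv):
    """unit-depth rays in the world for pixels uv (N,2)"""
    k=np.array([s["k1"],0,0,0],float)
    n=cv2.undistortPoints(np.asarray(uv,float).reshape(-1,1,2),s["camera_matrix"],k).reshape(-1,2)
    return R.from_quat(s["rotation"]).apply(np.c_[n,np.ones(len(n))]) if np.shape(s["rotation"])==(4,) else np.c_[n,np.ones(len(n))]@s["rotation"].T
def onplane(s,uv,z):
    d=rays(s,uv); return s["xyz"]+d*((z-s["xyz"][2])/d[:,2])[:,None]
def cloud(s):
    h,w=s["depth"].shape; v,u=np.mgrid[:h,:w]
    p=s["xyz"]+rays(s,np.c_[u.ravel(),v.ravel()])*s["depth"].reshape(-1,1)
    p[s["depth"].ravel()==0]=np.nan
    return p.reshape(h,w,3)
def load(n): return dict(np.load(n))
def rect(P):
    c,wh,a=cv2.minAreaRect(np.float32(P*1000)); return np.round(c,1),np.round(wh,1),round(a,1)
E
python3 - <<'E'
from h import *
for n in("top","scene"):
    s=load(n+"0.npz"); P=cloud(s); f=P.reshape(-1,3)
    print(n,"table z",np.nanmedian(P[200:240,230:330,2] if n=="top" else 0))
    def box(x0,x1,y0,y1,z0,z1):
        m=(f[:,0]>x0)&(f[:,0]<x1)&(f[:,1]>y0)&(f[:,1]<y1)&(f[:,2]>z0)&(f[:,2]<z1); return f[m]
    s_=512/800
    if n=="top":
        px=np.array([[197,375],[302,380],[360,270],[512,378],[388,383],[557,328],[308,212]])*s_
        print(np.round(onplane(s,px,0.02),3))
        C=onplane(s,px,0.03)
    for nm,i,rad,zs in(("rod",None,0,(0.008,.04)),("plate",2,.075,(.038,.055)),("notch",2,.06,(.06,.085)),("standtop",3,.06,(.022,.036)),("tab",3,.06,(.1,.13)),("tape",4,.06,(.03,.07)),("weight",5,.03,(.01,.04)),("spool",6,.03,(.03,.06))):
        if i is None:
            c=(C[0]+C[1])/2; q=box(c[0]-.04,c[0]+.04,c[1]-.12,c[1]+.12,*zs)
        else: c=C[i]; q=box(c[0]-rad,c[0]+rad,c[1]-rad,c[1]+rad,*zs)
        if len(q)>4: print(nm,len(q),*rect(q[:,:2]),"z",np.round(np.percentile(q[:,2],[5,50,95]),3))
    # tall stuff left
    q=box(.2,1,.1,.9,.1,.7)
    if len(q): print("tall minx",np.round(np.percentile(q,[0,1],axis=0),3))
E
```

```text
top table z -0.0007358018631943297
[[ 0.447  0.116  0.02 ]
 [ 0.443 -0.044  0.02 ]
 [ 0.612 -0.127  0.02 ]
 [ 0.451 -0.363  0.02 ]
 [ 0.441 -0.174  0.02 ]
 [ 0.529 -0.432  0.02 ]
 [ 0.701 -0.045  0.02 ]]
rod 631 [446.3  39.7] [173.6  24. ] 87.9 z [0.013 0.02  0.024]
plate 1282 [ 628.7 -117.5] [143.4  95. ] 16.2 z [0.041 0.044 0.047]
notch 124 [ 610.  -130.6] [41.  73.7] 15.9 z [0.061 0.067 0.072]
standtop 478 [ 450.3 -364.3] [44.7 75.9] 77.8 z [0.026 0.029 0.033]
tab 91 [ 450.3 -364.2] [12.  29.5] 76.4 z [0.104 0.118 0.122]
tape 334 [ 440.8 -171.9] [30.3 58.4] 1.1 z [0.035 0.051 0.056]
weight 99 [ 538.  -439.6] [24.1 46.4] 70.0 z [0.013 0.02  0.03 ]
spool 232 [698.7 -45.4] [39.7 38.1] 3.4 z [0.045 0.049 0.052]
tall minx [[0.499 0.1   0.1  ]
 [0.505 0.102 0.106]]
scene table z 0.0
rod 801 [445.5  40.6] [174.7  24. ] 88.6 z [0.013 0.021 0.025]
plate 917 [ 630.6 -121.9] [150.2  88.9] 22.2 z [0.042 0.046 0.05 ]
notch 131 [ 610.1 -129.8] [41.2 76. ] 16.6 z [0.06  0.067 0.072]
standtop 351 [ 449.5 -362.9] [46.8 79.4] 79.0 z [0.025 0.03  0.033]
tab 100 [ 448.9 -361.4] [11.8 31. ] 77.8 z [0.102 0.115 0.121]
tape 274 [ 440.3 -167.3] [31.9 54.3] 0.9 z [0.034 0.052 0.056]
weight 82 [ 539.1 -440.1] [24.6 49.9] 62.6 z [0.012 0.02  0.034]
spool 210 [696.9 -46.4] [37.4 39.2] 37.9 z [0.033 0.05  0.053]
tall minx [[0.497 0.1   0.1  ]
 [0.504 0.101 0.105]]
```

```bash
cat >> h.py <<'E'
def plan(p,o,target=None,yaw=None):
    """remaining turn (units of tool yaw) and shift in tool axes (50 mm units) after that turn"""
    M=R.from_quat(o).as_matrix(); a=np.degrees(np.arctan2(M[1,1],M[0,1]))
    d=0 if yaw is None else (yaw-a+180)%360-180
    c,s=np.cos(np.radians(d)),np.sin(np.radians(d))
    M2=np.array([[c,-s,0],[s,c,0],[0,0,1]])@M
    print("yaw_now %.2f turn_units %.2f"%(a,-np.radians(d)/.12), "shift_units",np.round(M2.T@(np.array(target)-p)/.05,3) if target is not None else "", "tilt",np.round(M[:,2],4))
E
python3 - <<'E'
from h import *
from bench import r
f=np.r_[cloud(load("top0.npz")).reshape(-1,3),cloud(load("scene0.npz")).reshape(-1,3)]
f=f[np.isfinite(f).all(1)]
for y0 in np.arange(-.2,.5,.05):
    q=f[(f[:,1]>y0)&(f[:,1]<y0+.05)&(f[:,0]>.3)&(f[:,0]<.85)]
    print(round(y0,2),[(z,round(np.percentile(q[q[:,2]>z][:,0],.5),3)) for z in(.04,.1,.2,.3) if (q[:,2]>z).sum()>10])
o=r.observe(); plan(o["position"],o["orientation"],[.30,.10,.25],-1.8)
E
```

```text
-0.2 [(0.04, np.float64(0.426)), (0.1, np.float64(0.801))]
-0.15 [(0.04, np.float64(0.432)), (0.1, np.float64(0.707))]
-0.1 [(0.04, np.float64(0.579)), (0.1, np.float64(0.715))]
-0.05 [(0.04, np.float64(0.56))]
-0.0 [(0.04, np.float64(0.524)), (0.1, np.float64(0.62))]
0.05 [(0.04, np.float64(0.521)), (0.1, np.float64(0.621))]
0.1 [(0.04, np.float64(0.522)), (0.1, np.float64(0.621))]
0.15 [(0.04, np.float64(0.524))]
0.2 [(0.04, np.float64(0.499)), (0.1, np.float64(0.499)), (0.2, np.float64(0.499)), (0.3, np.float64(0.499))]
0.25 [(0.04, np.float64(0.526)), (0.1, np.float64(0.537)), (0.2, np.float64(0.537)), (0.3, np.float64(0.537))]
0.3 [(0.04, np.float64(0.525)), (0.1, np.float64(0.502)), (0.2, np.float64(0.537)), (0.3, np.float64(0.539))]
0.35 [(0.04, np.float64(0.502)), (0.1, np.float64(0.502)), (0.2, np.float64(0.505)), (0.3, np.float64(0.504))]
0.4 [(0.04, np.float64(0.529))]
0.45 []
yaw_now 63.88 turn_units 9.55 shift_units [-7.377  1.613 -0.105] tilt [-6.e-04 -8.e-04 -1.e+00]
```

>>> step_arm:
  rows:
    - [[-0.282,-0.379,0],0,0.6]
    - [[-0.282,-0.379,0],0,0.6]
    - [[-0.282,-0.379,0],0,0.6]
    - [[-0.282,-0.379,0],0,0.6]
    - [[-0.282,-0.379,0],0,0.6]
    - [[-0.282,-0.379,0],0,0.6]
    - [[-0.282,-0.379,0],0,0.6]
    - [[-0.282,-0.379,0],0,0.6]
    - [[-0.282,-0.379,0],0,0.6]
    - [[-0.282,-0.379,0],0,0.6]
    - [[-0.282,-0.379,0],0,0.6]
    - [[-0.282,-0.379,0],0,0.6]
    - [[-0.282,-0.379,0],0,0.6]
    - [[-0.282,-0.379,0],0,0.6]
    - [[-0.282,-0.379,0],0,0.6]
    - [[-0.282,-0.379,0],0,0.6]

```text
t: 1.7
position: [0.3001, 0.0989, 0.2452]
orientation: [0.226, 0.974, -0.0, -0.0]
contact_force: [0.5, 0.6, 0.7]
grip_width: 0.804
```

>>> step_arm:
  rows:
    - [[0,0,0],0.96,0.6]
    - [[0,0,0],0.96,0.6]
    - [[0,0,0],0.96,0.6]
    - [[0,0,0],0.96,0.6]
    - [[0,0,0],0.96,0.6]
    - [[0,0,0],0.96,0.6]
    - [[0,0,0],0.96,0.6]
    - [[0,0,0],0.96,0.6]
    - [[0,0,0],0.96,0.6]
    - [[0,0,0],0.96,0.6]
    - [[0,0,0],0,0.6]

```text
t: 2.8
position: [0.3, 0.0999, 0.2452]
orientation: [0.721, 0.693, -0.0, -0.0]
contact_force: [-0.1, -0.3, 0.3]
grip_width: 0.793
```

```bash
python3 - <<'E'
from h import *
from bench import r
o=r.observe(); print(o["t"],o["position"],o["q"],o["grip_width"]); plan(o["position"],o["orientation"],[.446,.040,.15],-1.8)
E
```

```text
2.8 [0.30004566 0.09985131 0.24515722] [ 6.15626945e-02 -1.00300903e-01 -4.58746781e-01  1.21269601e+00
  8.09031306e-06  1.67117960e+00] 0.7930767704514233
yaw_now -2.22 turn_units -0.06 shift_units [-1.105  2.956  1.902] tilt [-3.e-04 -0.e+00 -1.e+00]
```

>>> step_arm:
  rows:
    - [[-0.138,0.37,0.238],-0.06,0.6]
    - [[-0.138,0.37,0.238],0,0.6]
    - [[-0.138,0.37,0.238],0,0.6]
    - [[-0.138,0.37,0.238],0,0.6]
    - [[-0.138,0.37,0.238],0,0.6]
    - [[-0.138,0.37,0.238],0,0.6]
    - [[-0.138,0.37,0.238],0,0.6]
    - [[-0.138,0.37,0.238],0,0.6]
    - [[0,0,0],0,0.6]

```text
t: 3.7
position: [0.4475, 0.0394, 0.1486]
orientation: [0.717, 0.697, -0.001, -0.001]
contact_force: [0.9, -0.5, -0.0]
grip_width: 0.8
```

```bash
python3 - <<'E'
from h import *
from bench import r
o=r.observe(); print(o["t"],o["position"]); 
s=r.snapshot("wrist"); np.savez("w0.npz",**s); cv2.imwrite("pics/w0.png",s["img"][:,:,::-1])
print(s["xyz"],R.from_quat(s["rotation"]).as_matrix().round(3),s["camera_matrix"][0],s["k1"])
f=cloud(s).reshape(-1,3); m=(abs(f[:,0]-.446)<.04)&(abs(f[:,1]-.04)<.12)&(f[:,2]>.008)&(f[:,2]<.04)
print(m.sum(),rect(f[m][:,:2]),np.percentile(f[m][:,2],[5,50,95]))
plan(o["position"],o["orientation"],[.446,.040,.017],-1.8)
E
```

```text
3.7 [0.44749795 0.03944565 0.14861208]
[0.44996019 0.11637059 0.2763005 ] [[ 1.    -0.026 -0.009]
 [-0.027 -0.954 -0.3  ]
 [-0.     0.3   -0.954]] [331.92285877   0.         248.41270418] -0.06523371990503384
5227 (array([448.3,  40.8]), array([173.3,  23.6]), 88.5) [0.01474777 0.02012492 0.02323697]
yaw_now -1.56 turn_units 0.04 shift_units [ 0.01  -0.026  2.632] tilt [-1.6e-03  1.0e-04 -1.0e+00]
```

View pics/w0.png

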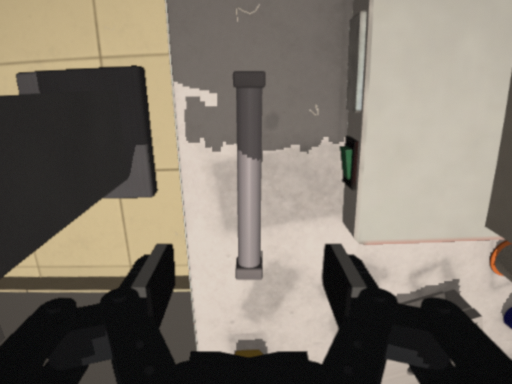

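The wrist view shows the rod from (249,80) to (249,270), midway between the open fingers, with the platform to its right clear of them.

>>> step_arm:
  rows:
    - [[-0.02,0,0.4],0,0.4]
    - [[0,0,0.4],0,0.2]
    - [[0,0,0.4],0,0.2]
    - [[0,0,0.4],0,0.2]
    - [[0,0,0.4],0,0.2]
    - [[0,0,0.4],0,0.2]
    - [[0,0,0.23],0,0.2]
    - [[0,0,0],0,0.2]
  squeeze: 40

```text
t: 4.55
position: [0.4451, 0.0395, 0.018]
orientation: [0.717, 0.697, -0.001, -0.001]
contact_force: [0.1, -0.5, 0.8]
grip_width: 0.597
```

>>> step_arm:
  rows:
    - [[0,0,0],0,-1]
    - [[0,0,0],0,-1]
    - [[0,0,0],0,-1]
    - [[0,0,0],0,-1]
    - [[0,0,0],0,-1]
    - [[0,0,0],0,-1]
    - [[0,0,0],0,-1]
    - [[0,0,0],0,-1]
  squeeze: 40

```text
t: 5.35
position: [0.4468, 0.0392, 0.0196]
orientation: [0.717, 0.697, 0.001, 0.001]
contact_force: [-2.8, 0.6, 9.4]
grip_width: 0.215
```

>>> step_arm:
  rows:
    - [[0,0,-0.2],0,-1]
    - [[0,0,-0.4],0,-1]
    - [[0,0,-0.6],0,-1]
    - [[0,0,-0.6],0,-1]
    - [[0,0,-0.6],0,-1]
    - [[0,0,-0.6],0,-1]
    - [[0,0,-0.4],0,-1]
    - [[0,0,0],0,-1]
    - [[0,0,0],0,-1]

```text
t: 6.25
position: [0.4463, 0.0392, 0.1888]
orientation: [0.718, 0.697, 0.0, 0.0]
contact_force: [-0.4, 0.7, -2.6]
grip_width: 0.215
```

```bash
python3 - <<'E'
from h import *
from bench import r
o=r.observe(); print(o["t"],o["position"],o["contact_force"],o["grip_width"])
for n in("scene","wrist"):
    s=r.snapshot(n); np.savez(n+"1.npz",**s)
    f=cloud(s).reshape(-1,3); p=o["position"]
    m=(abs(f[:,0]-p[0])<.03)&(abs(f[:,1]-p[1])<.12)&(abs(f[:,2]-p[2]+.005)<.022)&(abs(f[:,1]-p[1])>.025)
    q=f[m]; print(n,m.sum(),rect(q[:,:2]),np.percentile(q[:,2],[5,50,95]))
    for a in (q[q[:,1]>p[1]],q[q[:,1]<p[1]]):
        if len(a)>20: print(len(a),a.mean(0).round(4),np.percentile(a[:,2],95).round(4), np.percentile(a[:,1],[1,99]).round(4))
cv2.imwrite("pics/w1.png",s["img"][:,:,::-1])
plan(o["position"],o["orientation"],[.610,-.130,.17],16.2)
E
```

```text
6.25 [0.44625329 0.03915571 0.18876951] [-0.36747477  0.72088287 -2.57497953] 0.21492014673531767
scene 563 (array([444.4,  41.2]), array([173.6,  23.9]), 88.4) [0.17724    0.19043699 0.19405719]
498 [0.4442 0.1012 0.1889] 0.194 [0.0651 0.127 ]
65 [ 0.4341 -0.0364  0.1878] 0.1945 [-0.0453  0.0013]
wrist 10025 (array([446. ,  57.5]), array([140.7,  24.1]), 87.7) [0.18354568 0.18877371 0.19187113]
8505 [0.448  0.0996 0.1886] 0.192 [0.065  0.1273]
1520 [0.4453 0.0029 0.1874] 0.1898 [-0.0101  0.0139]
yaw_now -1.70 turn_units -2.60 shift_units [-4.162  2.201  0.377] tilt [ 7.e-04 -1.e-04 -1.e+00]
```

View pics/w1.png

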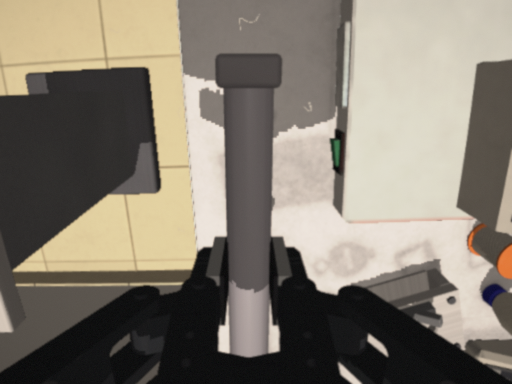

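The rod is held level and square between the pads, spanning (225..275, 55..355). Its axis is 7.6 mm below the TCP and its middle about 1.5 mm towards +y. Next I carry it over the bracket.

>>> step_arm:
  rows:
    - [[0,0,0],-0.65,-1]
    - [[0,0,0],-0.65,-1]
    - [[0,0,0],-0.65,-1]
    - [[0,0,0],-0.65,-1]
    - [[0,0,0],0,-1]
    - [[-0.297,0.157,0],0,-1]
    - [[-0.297,0.157,0],0,-1]
    - [[-0.297,0.157,0],0,-1]
    - [[-0.297,0.157,0],0,-1]
    - [[-0.297,0.157,0],0,-1]
    - [[-0.297,0.157,0],0,-1]
    - [[-0.297,0.157,0],0,-1]
    - [[-0.297,0.157,0],0,-1]
    - [[-0.297,0.157,0],0,-1]
    - [[-0.297,0.157,0],0,-1]
    - [[-0.297,0.157,0],0,-1]
    - [[-0.297,0.157,0],0,-1]
    - [[-0.297,0.157,0],0,-1]
    - [[-0.297,0.157,0],0,-1]
    - [[0,0,0],0,-1]

```text
t: 8.35
position: [0.6113, -0.1319, 0.1879]
orientation: [0.601, 0.799, -0.0, 0.0]
contact_force: [0.4, -0.4, -2.2]
grip_width: 0.215
```

```bash
python3 - <<'E'
from h import *
from bench import r
o=r.observe(); print(o["t"],o["position"],o["contact_force"],o["grip_width"])
p=o["position"]
for n in("scene","wrist","top"):
    s=r.snapshot(n); np.savez(n+"2.npz",**s)
    f=cloud(s).reshape(-1,3); a=np.radians(16.2); e=np.array([-np.sin(a),np.cos(a),0]); d=(f-p)@e
    m=(np.linalg.norm((f-p)[:,:2],axis=1)<.12)&(abs(d)>.055)&(abs(f[:,2]-p[2]+.0075)<.017)
    q=f[m]; 
    for sg in(1,-1):
        qq=(q-p)[((q-p)@e)*sg>0]
        if len(qq)>20: print(n,"rod end",sg,len(qq),qq.mean(0).round(4),np.percentile(qq@e,[1,99]).round(4))
    c=np.array([.61,-.13,0]); rel=f-c; L=np.c_[rel@np.array([np.cos(a),np.sin(a),0]),rel@e,f[:,2]]
    m=(abs(L[:,0])<.06)&(abs(L[:,1])<.05)&(abs(L[:,2]-.045)<.005)
    if m.sum()>50: print(n,"plate",m.sum(),rect(f[m][:,:2]),np.percentile(f[m][:,2],50))
    m=(abs(L[:,0])<.04)&(abs(L[:,1])<.05)&(L[:,2]>.058)&(L[:,2]<.085)
    if m.sum()>50: print(n,"notch",m.sum(),rect(f[m][:,:2]))
    cv2.imwrite(f"pics/{n}2.png",s["img"][:,:,::-1])
plan(o["position"],o["orientation"],[.6105,-.1315,.10],16.2)
w=cv2.imread("pics/wrist2.png"); t=load("top2.npz")["img"][100:230,150:300,::-1]
t=cv2.resize(t,(443,384),interpolation=cv2.INTER_CUBIC); cv2.imwrite("pics/c2.png",cv2.resize(np.hstack([w,t]),(800,322)))
E
```

```text
8.35 [ 0.61125591 -0.13193191  0.18787099] [ 0.35240722 -0.39323512 -2.21356925] 0.21458055300526502
scene rod end 1 192 [-0.0253  0.0742 -0.0015] [0.0557 0.0894]
scene rod end -1 35 [ 0.0088 -0.072  -0.0038] [-0.0812 -0.0568]
scene plate 768 (array([ 610.1, -130.4]), array([100.7,  81.9]), 16.7) 0.04558486422203106
scene notch 151 (array([ 610., -131.]), array([40.3, 77. ]), 16.6)
wrist rod end 1 5280 [-0.0208  0.071   0.0011] [0.0555 0.0894]
wrist plate 6247 (array([ 612.7, -129.8]), array([100.8,  80.3]), 16.3) 0.0441555741739969
wrist notch 170 (array([ 612.6, -129.5]), array([41.1, 73.8]), 16.2)
top rod end -1 144 [ 0.0155 -0.0702  0.0007] [-0.0836 -0.0558]
top plate 104 (array([ 584.9, -174. ]), array([21.7, 45.1]), 70.7) 0.043990315469438324
yaw_now 16.09 turn_units -0.02 shift_units [ 0.013 -0.012  1.757] tilt [ 0.e+00 -2.e-04 -1.e+00]
```

View pics/c2.png

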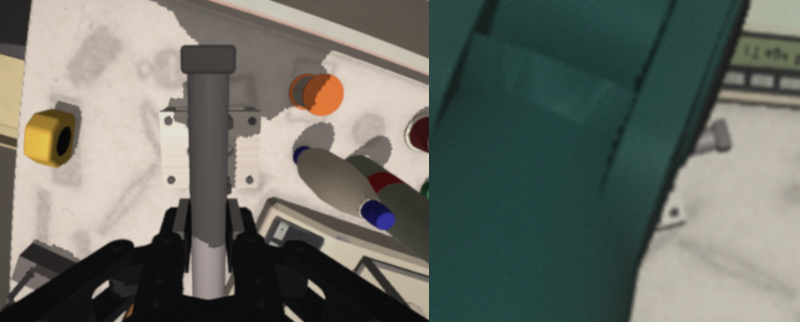

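The wrist view shows the rod's free cap at (208,58) over the bracket's plate (160..260, 110..190), aligned with it. The tape and bottles are clear.

>>> step_arm:
  rows:
    - [[0.014,0.014,0.1],0,-1]
    - [[0,0,0.3],0,-1]
    - [[0,0,0.4],0,-1]
    - [[0,0,0.4],0,-1]
    - [[0,0,0.3],0,-1]
    - [[0,0,0.2],0,-1]
    - [[0,0,0.15],0,-1]
    - [[0,0,0.1],0,-1]
    - [[0,0,0.05],0,-1]
    - [[0,0,0],0,-1]

```text
t: 9.5
position: [0.6104, -0.1291, 0.0887]
orientation: [0.601, 0.8, 0.0, 0.0]
contact_force: [-0.1, -0.5, -1.8]
grip_width: 0.219
```

>>> step_arm:
  rows:
    - [[0,0,0.02],0,-1]
    - [[0,0,0.02],0,-1]
    - [[0,0,0.02],0,-1]
    - [[0,0,0.02],0,-1]
    - [[0,0,0.02],0,-1]
    - [[0,0,0.02],0,-1]
    - [[0,0,0.02],0,-1]
    - [[0,0,0.02],0,-1]
    - [[0,0,0],0,-1]
    - [[0,0,0],0,-1]

```text
t: 10.5
position: [0.6103, -0.129, 0.0806]
orientation: [0.601, 0.8, -0.0, -0.0]
contact_force: [0.3, 0.2, -1.3]
grip_width: 0.211
```

```bash
python3 - <<'E'
from h import *
from bench import r
o=r.observe(); print(o["t"],o["position"],o["contact_force"],o["torque"])
plan(o["position"],o["orientation"],[.612,-.1322,.0806],16.3)
p=o["position"]
for n in("scene","wrist"):
    s=r.snapshot(n); np.savez(n+"3.npz",**s)
    f=cloud(s).reshape(-1,3); a=np.radians(16.3); e=np.array([-np.sin(a),np.cos(a),0]);b=np.array([np.cos(a),np.sin(a),0])
    c=np.array([.611,-.13,0]); rel=f-c; L=np.c_[rel@b,rel@e,f[:,2]]
    m=(abs(L[:,0])<.06)&(abs(L[:,1])<.05)&(abs(L[:,2]-.045)<.005)
    if m.sum()>50:
        print(n,"plate",m.sum(),rect(f[m][:,:2])); q=L[m]; print(np.percentile(q[:,:2],[1,99],axis=0).round(4))
    m=(abs(L[:,0])<.03)&(abs(L[:,1])<.11)&(abs(L[:,1])>.05)&(L[:,2]>.06)&(L[:,2]<.1)
    q=L[m]
    for sg in(1,-1):
        qq=q[q[:,1]*sg>0]
        if len(qq)>20:print("rod",sg,len(qq),qq.mean(0).round(4),np.percentile(qq,[1,99],axis=0).round(4).tolist())
E
```

```text
10.5 [ 0.61030931 -0.12904883  0.08056517] [ 0.27646516  0.1832716  -1.26727216] [ 0.00857118 -0.00895749 -0.05650188]
yaw_now 16.17 turn_units -0.02 shift_units [-0.07   0.015 -0.001] tilt [-1.e-04  0.e+00 -1.e+00]
scene plate 471 (array([ 609.5, -129.5]), array([100.5,  79.5]), 15.8)
[[-0.0495 -0.0334]
 [ 0.0487  0.0403]]
rod 1 174 [-0.0039  0.0761  0.0798] [[-0.0144, 0.0512, 0.0648], [0.0086, 0.0899, 0.0873]]
wrist plate 12704 (array([ 611.8, -128.1]), array([100.5,  77.3]), 16.2)
[[-0.0481 -0.0322]
 [ 0.0507  0.0398]]
rod 1 5873 [0.0001 0.0718 0.0814] [[-0.0111, 0.0505, 0.0744], [0.0112, 0.0892, 0.0851]]
```

I shifted the wrong way along the rod, since tool x is +y of the bracket. The rod is 2.6 mm too far along and I correct that before lowering.

>>> step_arm:
  rows:
    - [[-0.026,0.016,0],0,-1]
    - [[-0.026,0.016,0],0,-1]
    - [[0,0,0],0,-1]
    - [[0,0,0.015],0,-1]
    - [[0,0,0.015],0,-1]
    - [[0,0,0],0,-1]

```text
t: 11.2
position: [0.6125, -0.1311, 0.0789]
orientation: [0.601, 0.8, -0.0, -0.0]
contact_force: [-0.7, -0.1, -2.1]
grip_width: 0.212
```

>>> step_arm:
  rows:
    - [[0,0,0.015],0,-1]
    - [[0,0,0.015],0,-1]
    - [[0,0,0],0,-1]

```text
t: 11.5
position: [0.6126, -0.1311, 0.0786]
orientation: [0.601, 0.8, 0.0, 0.0]
contact_force: [-6.4, 0.9, 11.3]
grip_width: 0.213
```

>>> step_arm:
  rows:
    - [[0,-0.01,0],0,-1]
    - [[0,0,0],0,-1]
    - [[0,0,0],0,-0.5]
    - [[0,0,0],0,-0.4]
    - [[0,0,0],0,-0.2]
    - [[0,0,0],0,0]
    - [[0,0,0],0,0]

```text
t: 12.2
position: [0.6121, -0.1313, 0.0775]
orientation: [0.601, 0.8, -0.0, -0.0]
contact_force: [-0.2, -0.2, 0.5]
grip_width: 0.499
```

>>> step_arm:
  rows:
    - [[0,0,-0.1],0,0]
    - [[0,0,-0.2],0,0]
    - [[0,0,-0.4],0,0]
    - [[0,0,-0.6],0,0]
    - [[0,0,-0.6],0,0]
    - [[0,0,-0.6],0,0]
    - [[0,0,-0.5],0,0]
    - [[0,0,-0.2],0,0]
    - [[0,0,0],0,0]

```text
t: 13.1
position: [0.6126, -0.1314, 0.2389]
orientation: [0.601, 0.8, 0.0, 0.001]
contact_force: [-0.9, 0.8, -1.5]
grip_width: 0.498
```

```bash
cat >> h.py <<'E'
def brk(s,n,c=np.array([.611,-.13,0]),yaw=16.3):
    f=cloud(s).reshape(-1,3); a=np.radians(yaw); e=np.array([-np.sin(a),np.cos(a),0]);b=np.array([np.cos(a),np.sin(a),0])
    rel=f-c; L=np.c_[rel@b,rel@e,f[:,2]]
    m=(abs(L[:,0])<.06)&(abs(L[:,1])<.05)&(abs(L[:,2]-.045)<.005)
    if m.sum()>50: print(n,"plate",m.sum(),rect(f[m][:,:2]),np.percentile(L[m][:,:2],[1,99],axis=0).round(4).tolist())
    m=(abs(L[:,0])<.025)&(abs(L[:,1])<.11)&(L[:,2]>.072)&(L[:,2]<.1)
    q=f[m]; print(n,"rod",m.sum(),rect(q[:,:2]),"local",np.percentile(L[m],[1,99],axis=0).round(4).tolist())
    for lo,hi in((.05,.074),(-.02,.02),(-.074,-.05)):
        k=L[m&(L[:,1]>lo)&(L[:,1]<hi)]
        if len(k)>10: print("  seg",lo,len(k),"x",np.percentile(k[:,0],[2,98]).mean().round(4),"ztop",np.percentile(k[:,2],90).round(4))
E
python3 - <<'E'
from h import *
from bench import r
o=r.observe(); print(o["t"],o["position"],o["contact_force"],o["q"])
for n in("scene","wrist"):
    s=r.snapshot(n); np.savez(n+"4.npz",**s); brk(s,n)
cv2.imwrite("pics/w4.png",s["img"][:,:,::-1])
E
```

```text
13.1 [ 0.61260993 -0.13142375  0.23889475] [-0.89091169  0.83646147 -1.47957068] [-3.41282433e-01  4.42144639e-01  2.10613767e-01  1.33686646e+00
 -2.22890438e-05  9.47257544e-01]
scene plate 697 (array([ 610.1, -130.5]), array([100.6,  82. ]), 16.6) [[-0.0509, -0.0385], [0.0484, 0.0398]]
scene rod 494 (array([ 610.1, -129.5]), array([ 33.1, 175.5]), 17.6) local [[-0.0161, -0.0846, 0.0724], [0.0108, 0.0868, 0.0851]]
  seg 0.05 65 x -0.002 ztop 0.0823
  seg -0.02 98 x -0.0016 ztop 0.0823
  seg -0.074 54 x -0.0018 ztop 0.0826
wrist plate 5565 (array([ 612.5, -129.5]), array([100.4,  80. ]), 16.3) [[-0.0477, -0.0386], [0.0511, 0.0397]]
wrist rod 4247 (array([ 613.3, -129.5]), array([ 31.6, 173.8]), 16.8) local [[-0.0088, -0.0848, 0.0725], [0.0124, 0.0851, 0.0831]]
  seg 0.05 653 x 0.002 ztop 0.0803
  seg -0.02 934 x 0.0016 ztop 0.0803
  seg -0.074 461 x 0.0013 ztop 0.0804
```

View pics/w4.png

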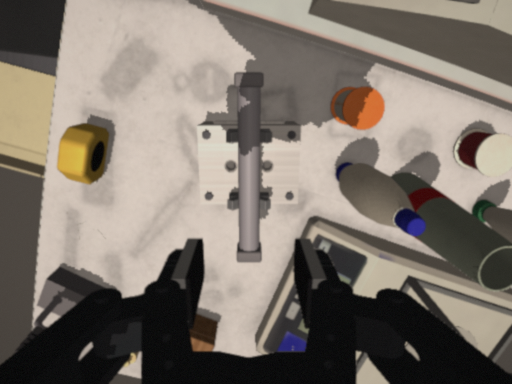

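The rod lies in both notches with its top at 80 to 82 mm, expected 81. It is central to about 0.5 mm, and the holes show at (231,166) and (267,166). Next is the U-bolt.

>>> step_arm:
  rows:
    - [[0,0,0],-0.884,0]
    - [[0,0,0],-0.884,0]
    - [[0,0,0],-0.884,0]
    - [[0,0,0],-0.884,0]
    - [[0,0,0],-0.884,0]
    - [[0,0,0],-0.884,0]
    - [[0,0,0],-0.884,0]
    - [[0,0,0],-0.884,0]
    - [[0,0,0],-0.884,0]
    - [[0,0,0],-0.884,0]
    - [[0,0,0],0,0]

```text
t: 14.3
position: [0.6117, -0.1311, 0.2361]
orientation: [0.113, 0.994, 0.0, -0.001]
contact_force: [0.4, -0.6, 0.6]
grip_width: 0.502
```

```bash
python3 - <<'E'
from h import *
from bench import r
o=r.observe(); print(o["t"],o["position"],o["q"])
plan(o["position"],o["orientation"],[.450,-.3635,.21],77.3)
s=load("wrist4.npz"); g=cv2.cvtColor(s["img"],cv2.COLOR_RGB2GRAY)
for (u,v) in((231,166),(267,166),(207,133),(293,133),(209,196),(291,196)):
    w=g[v-8:v+9,u-8:u+9]; m=(w<130).astype(np.uint8)
    n,l,st,c=cv2.connectedComponentsWithStats(m); k=l[8,8]
    print((u,v),st[k],c[k]+[u-8,v-8], onplane(s,[c[k]+[u-8,v-8]],.045).round(4))
E
```

```text
14.3 [ 0.61165092 -0.13107809  0.23610522] [-3.41292154e-01  4.44271834e-01  2.06658026e-01  1.33544830e+00
  1.74013796e-05 -1.15211084e-01]
yaw_now 77.05 turn_units -0.04 shift_units [ 2.131 -5.246  0.525] tilt [-2.1e-03  8.0e-04 -1.0e+00]
(231, 166) [ 3  3 10 10 84] [230.4047619  165.67857143] [[ 0.5953 -0.1346  0.045 ]]
(267, 166) [  0   0  13  17 136] [264.02941176 165.79411765] [[ 0.6272 -0.1254  0.045 ]]
(207, 133) [ 4  5  7  9 51] [205.88235294 134.09803922] [[ 0.5644 -0.111   0.045 ]]
(293, 133) [  0   0  16  17 239] [291.9832636  132.35146444] [[ 0.6434 -0.0863  0.045 ]]
(209, 196) [ 4  4  8  8 49] [208.46938776 195.48979592] [[ 0.582  -0.1707  0.045 ]]
(291, 196) [ 3  4  7  8 46] [289.02173913 195.36956522] [[ 0.6607 -0.1478  0.045 ]]
```

>>> step_arm:
  rows:
    - [[0.178,-0.437,0.03],0,0]
    - [[0.178,-0.437,0.03],0,0]
    - [[0.178,-0.437,0.03],0,0]
    - [[0.178,-0.437,0.03],0,0]
    - [[0.178,-0.437,0.03],0,0]
    - [[0.178,-0.437,0.03],0,0]
    - [[0.178,-0.437,0.03],0,0]
    - [[0.178,-0.437,0.03],0,0]
    - [[0.178,-0.437,0.03],0,0]
    - [[0.178,-0.437,0.03],0,0]
    - [[0.178,-0.437,0.03],0,0]
    - [[0.178,-0.437,0.03],0,0]
    - [[0,0,0],0,0]
    - [[0,0,0],0,0]

```text
t: 15.7
position: [0.4485, -0.3625, 0.2189]
orientation: [0.115, 0.993, 0.0, -0.0]
contact_force: [0.1, -0.3, 0.1]
grip_width: 0.501
```

```bash
python3 - <<'E'
from h import *
from bench import r
o=r.observe(); print(o["t"],o["position"])
for n in("wrist","scene"):
    s=r.snapshot(n); np.savez(n+"5.npz",**s)
    f=cloud(s).reshape(-1,3); c=(f-[.45,-.364,0])
    near=np.linalg.norm(c[:,:2],axis=1)<.06
    for nm,z0,z1 in(("tab",.1,.126),("tabtop",.115,.126),("stand",.024,.036)):
        q=f[near&(f[:,2]>z0)&(f[:,2]<z1)]
        if len(q)>20: print(n,nm,len(q),rect(q[:,:2]),np.percentile(q[:,2],[5,95]).round(4))
    if n=="wrist": cv2.imwrite("pics/w5.png",s["img"][:,:,::-1])
plan(o["position"],o["orientation"],[.450,-.3635,.103],77.3)
E
```

```text
15.7 [ 0.44852791 -0.36246884  0.21889093]
wrist tab 733 (array([ 451.8, -363.1]), array([12.1, 32.5]), 76.4) [0.1071 0.1198]
wrist tabtop 649 (array([ 451.9, -363. ]), array([11.6, 32.4]), 77.2) [0.1166 0.1199]
wrist stand 2634 (array([ 452., -363.]), array([43.4, 78.3]), 77.9) [0.0279 0.0303]
scene tab 23 (array([ 461.2, -360.9]), array([ 5.3, 12.8]), 42.5) [0.1034 0.1207]
scene stand 172 (array([ 461.9, -365.7]), array([48.4, 53.8]), 79.5) [0.0257 0.0331]
yaw_now 76.76 turn_units -0.08 shift_units [-0.035 -0.016  2.318] tilt [-7.e-04  1.e-03 -1.e+00]
```

View pics/w5.png

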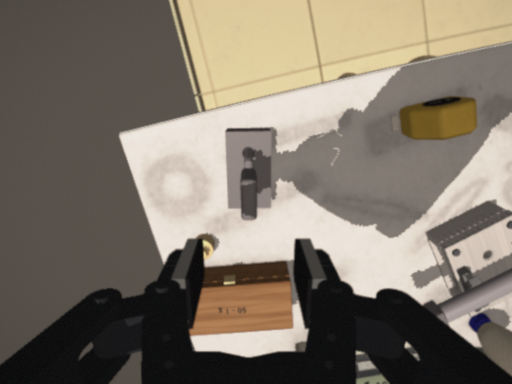

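The wrist view shows the U-bolt's tab at (249,192) over its stand (250,168), with the weight at (207,243) and the box clear of the fingers.

>>> step_arm:
  rows:
    - [[-0.047,0,0.1],-0.1,0]
    - [[0,0,0.3],0,0]
    - [[0,0,0.4],0,0]
    - [[0,0,0.4],0,0]
    - [[0,0,0.4],0,0]
    - [[0,0,0.3],0,0]
    - [[0,0,0.25],0,0]
    - [[0,0,0.17],0,0]
    - [[0,0,0],0,0]

```text
t: 16.7
position: [0.4511, -0.3624, 0.1025]
orientation: [0.107, 0.994, 0.001, -0.001]
contact_force: [-0.4, -1.0, 0.8]
grip_width: 0.501
```

>>> step_arm:
  rows:
    - [[0,0,0],0,-0.3]
    - [[0,0,0],0,-0.5]
    - [[0,0,0],0,-0.6]
    - [[0,0,0],0,-0.7]
    - [[0,0,0],0,-1]
    - [[0,0,0],0,-1]
    - [[0,0,0],0,-1]
    - [[0,0,0],0,-1]
  squeeze: 80

```text
t: 17.5
position: [0.4513, -0.3634, 0.1039]
orientation: [0.108, 0.994, -0.0, 0.0]
contact_force: [-1.4, -1.3, 4.2]
grip_width: 0.125
```

>>> step_arm:
  rows:
    - [[0,0,-0.1],0,-1]
    - [[0,0,-0.15],0,-1]
    - [[0,0,-0.2],0,-1]
    - [[0,0,-0.3],0,-1]
    - [[0,0,-0.4],0,-1]
    - [[0,0,-0.5],0,-1]
    - [[0,0,-0.5],0,-1]
    - [[0,0,-0.4],0,-1]
    - [[0,0,-0.25],0,-1]
    - [[0,0,0],0,-1]
    - [[0,0,0],0,-1]

```text
t: 18.6
position: [0.4511, -0.363, 0.2435]
orientation: [0.108, 0.994, -0.0, 0.0]
contact_force: [-1.2, -0.1, -0.8]
grip_width: 0.124
```

```bash
python3 - <<'E'
from h import *
from bench import r
o=r.observe(); print(o["t"],o["position"],o["contact_force"],o["grip_width"])
p=o["position"];M=R.from_quat(o["orientation"]).as_matrix()
for n in("wrist","scene","top"):
    s=r.snapshot(n); np.savez(n+"6.npz",**s)
    L=(cloud(s).reshape(-1,3)-p)@M
    for nm,z0,z1 in(("legs",.035,.094),("crown",.02,.034),("tip",.07,.11)):
        q=L[(abs(L[:,0])<.04)&(abs(L[:,1])<.03)&(L[:,2]>z0)&(L[:,2]<z1)]
        if len(q)>15: print(n,nm,len(q),"x,y pct",np.percentile(q,[2,50,98],axis=0).round(4).tolist())
    if n!="top":
        im=s["img"][:,:,::-1]
        cv2.imwrite(f"pics/{n}6.png",im)
plan(o["position"],o["orientation"],[.6118,-.1303,.21],106.3)
E
```

```text
18.6 [ 0.4511224  -0.36298159  0.24354017] [-1.23605839 -0.05957865 -0.80485194] 0.12445302553542842
wrist legs 354 x,y pct [[0.0185, -0.0033, 0.0353], [0.021, 0.0001, 0.0581], [0.0217, 0.0041, 0.0908]]
wrist crown 310 x,y pct [[0.0139, -0.0035, 0.0202], [0.017, 0.0006, 0.028], [0.0208, 0.0042, 0.0334]]
wrist tip 103 x,y pct [[0.0188, -0.0033, 0.0706], [0.021, 0.0001, 0.0816], [0.0216, 0.004, 0.0936]]
scene legs 23 x,y pct [[-0.0189, 0.0015, 0.0531], [-0.0159, 0.0028, 0.077], [-0.0132, 0.0054, 0.0924]]
scene tip 16 x,y pct [[-0.0188, 0.0015, 0.0711], [-0.0155, 0.0025, 0.0828], [-0.0131, 0.0047, 0.0926]]
top legs 42 x,y pct [[-0.0196, -0.001, 0.0367], [0.0156, 0.0018, 0.0581], [0.0216, 0.0032, 0.0903]]
yaw_now 77.64 turn_units -4.17 shift_units [-4.39   3.565  0.671] tilt [ 1.e-04 -0.e+00 -1.e+00]
```

View pics/wrist6.png

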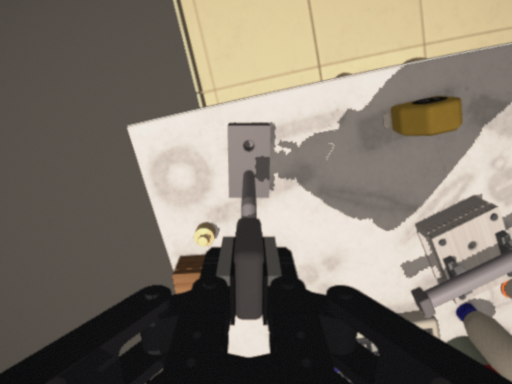

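The U-bolt is held upright: the near leg is at (250,195) down to its tip at (250,178), centred in the jaws to about 0.5 mm. The stand is empty. I carry it over the bracket.

>>> step_arm:
  rows:
    - [[0,0,0],-0.834,-1]
    - [[0,0,0],-0.834,-1]
    - [[0,0,0],-0.834,-1]
    - [[0,0,0],-0.834,-1]
    - [[0,0,0],-0.834,-1]
    - [[-0.3136,0.2546,0],0,-1]
    - [[-0.3136,0.2546,0],0,-1]
    - [[-0.3136,0.2546,0],0,-1]
    - [[-0.3136,0.2546,0],0,-1]
    - [[-0.3136,0.2546,0],0,-1]
    - [[-0.3136,0.2546,0],0,-1]
    - [[-0.3136,0.2546,0],0,-1]
    - [[-0.3136,0.2546,0],0,-1]
    - [[-0.3136,0.2546,0],0,-1]
    - [[-0.3136,0.2546,0],0,-1]
    - [[-0.3136,0.2546,0],0,-1]
    - [[-0.3136,0.2546,0],0,-1]
    - [[-0.3136,0.2546,0],0,-1]
    - [[-0.3136,0.2546,0],0,-1]
    - [[0,0,0],0,-1]

```text
t: 20.75
position: [0.6124, -0.1286, 0.2427]
orientation: [-0.143, 0.99, 0.0, -0.0]
contact_force: [0.0, -0.4, -0.9]
grip_width: 0.125
```

>>> step_arm:
  rows:
    - [[0,0,0.2],0,-1]
    - [[0,0,0.2],0,-1]
    - [[0,0,0.2],0,-1]
    - [[0,0,0.15],0,-1]
    - [[0,0,0],0,-1]
    - [[0,0,0],0,-1]

```text
t: 21.35
position: [0.6117, -0.1306, 0.2061]
orientation: [-0.142, 0.99, 0.0, -0.0]
contact_force: [-0.5, -0.2, -0.7]
grip_width: 0.13
```

```bash
python3 - <<'E'
from h import *
from bench import r
o=r.observe(); print(o["t"],o["position"],o["contact_force"],o["grip_width"])
plan(o["position"],o["orientation"],[.6118,-.1303,.205],106.3)
s=r.snapshot("scene"); np.savez("scene7.npz",**s)
w=r.snapshot("wrist"); np.savez("wrist7.npz",**w)
for q,n in((s,"scene"),(w,"wrist")):
    brk(q,n)
c=onplane(s,[[0,0]],0)
Rm=R.from_quat(s["rotation"]).as_matrix()
v=Rm.T@(np.array([.611,-.13,.09])-s["xyz"]); px=(s["camera_matrix"]@(v/v[2]))[:2]; print(px)
u0,v0=int(px[0]),int(px[1])
a=cv2.resize(s["img"][v0-50:v0+50,u0-50:u0+50,::-1],(384,384),interpolation=cv2.INTER_CUBIC)
cv2.imwrite("pics/c7.png",cv2.resize(np.hstack([w["img"][:,:,::-1],a]),(800,343)))
E
```

```text
21.35 [ 0.61169386 -0.13057875  0.2060819 ] [-0.53053498 -0.19176231 -0.68704779] 0.13002794301508228
yaw_now 106.29 turn_units -0.00 shift_units [-0.004  0.005  0.022] tilt [-1.e-04  0.e+00 -1.e+00]
scene plate 704 (array([ 610.3, -130.2]), array([101. ,  82.3]), 16.4) [[-0.0509, -0.0396], [0.0487, 0.0401]]
scene rod 428 (array([ 608.1, -129.6]), array([ 35.6, 172.8]), 14.7) local [[-0.0169, -0.0836, 0.0725], [0.0128, 0.087, 0.0851]]
  seg 0.05 66 x -0.0019 ztop 0.082
  seg -0.02 99 x -0.0016 ztop 0.0821
  seg -0.074 32 x -0.0017 ztop 0.0811
wrist plate 6110 (array([ 612.6, -129.6]), array([100.7,  80.3]), 16.3) [[-0.0484, -0.0393], [0.0507, 0.0391]]
wrist rod 4895 (array([ 612.6, -129.6]), array([ 32.7, 173.7]), 16.5) local [[-0.0103, -0.0848, 0.0724], [0.012, 0.0848, 0.0831]]
  seg 0.05 668 x 0.0009 ztop 0.0803
  seg -0.02 843 x 0.0009 ztop 0.0803
  seg -0.074 674 x 0.001 ztop 0.0804
[229.54678485 202.65359765]
```

View pics/c7.png

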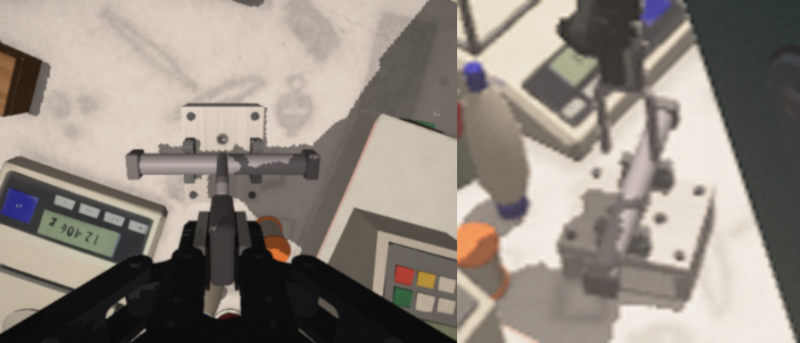

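The wrist view shows the legs above the rod, with the near hole at (222,139) in line with the near leg at (222,170). The scene view shows the U-bolt upright over the rod.

```bash
cat >> h.py <<'E'
C=np.array([.6126,-.1296,0]);YAW=16.3
def loc(f,c=C):
    a=np.radians(YAW); B=np.array([[np.cos(a),-np.sin(a),0],[np.sin(a),np.cos(a),0],[0,0,1]]); return (f-c)@B
def legs(s,tipz,n):
    L=loc(cloud(s).reshape(-1,3))
    for k in(-1,1):
        for z0,z1 in((tipz+.004,tipz+.02),(tipz+.02,tipz+.05)):
            q=L[(abs(L[:,0]-.018*k)<.010)&(abs(L[:,1])<.012)&(L[:,2]>max(z0,.086))&(L[:,2]<z1)]
            if len(q)>8: print(n,"leg",k,len(q),"x",np.percentile(q[:,0],[2,50,98]).round(4),"y",np.percentile(q[:,1],[2,50,98]).round(4))
def hole(s,uv,n,thr=130):
    g=cv2.cvtColor(s["img"],cv2.COLOR_RGB2GRAY); u,v=uv
    w=g[v-9:v+10,u-9:u+10]; k,l,st,c=cv2.connectedComponentsWithStats((w<thr).astype(np.uint8))
    i=l[9,9]; p=c[i]+[u-9,v-9]; print(n,"hole",st[i],p.round(1),"local",loc(onplane(s,[p],.045)).round(4))
E
python3 - <<'E'
from h import *
w=load("wrist7.npz"); s=load("scene7.npz")
legs(w,.11,"wrist"); legs(s,.11,"scene")
u=np.array([222,139])*896/800
hole(w,(int(u[0]),int(u[1])),"wrist")
print(loc(np.array([[.6117,-.1306,0]])))
# scene corrected for its own bracket offset
print("scene bracket local",loc(np.array([[.6102,-.1304,0]])))
E
```

```text
wrist leg -1 71 x [-0.0224 -0.0218 -0.0196] y [-0.0042 -0.0002  0.0031]
wrist leg -1 180 x [-0.0226 -0.0218 -0.0194] y [-0.0043 -0.0003  0.0032]
scene leg -1 17 x [-0.0252 -0.0228 -0.0178] y [-0.0014  0.002   0.0039]
scene leg -1 28 x [-0.025  -0.022  -0.0181] y [0.0008 0.0027 0.0043]
scene leg 1 14 x [0.0113 0.0138 0.0172] y [0.0003 0.0016 0.004 ]
scene leg 1 29 x [0.0104 0.0136 0.0181] y [-0.0019  0.0021  0.004 ]
wrist hole [ 4  4 12 11 88] [248.4 155.3] local [[-0.0186 -0.0006  0.045 ]]
[[-0.00114449 -0.00070721  0.        ]]
scene bracket local [[-2.52806607e-03 -9.42441322e-05  0.00000000e+00]]
```

>>> step_arm:
  rows:
    - [[0,0,0.1],0,-1]
    - [[0,0,0.2],0,-1]
    - [[0,0,0.2],0,-1]
    - [[0,0,0.2],0,-1]
    - [[0,0,0.2],0,-1]
    - [[0,0,0.15],0,-1]
    - [[0,0,0.08],0,-1]
    - [[0,0,0],0,-1]
    - [[0,0,0],0,-1]

```text
t: 22.35
position: [0.6119, -0.1304, 0.1498]
orientation: [-0.142, 0.99, -0.0, 0.0]
contact_force: [0.6, -0.6, 0.2]
grip_width: 0.13
```

```bash
python3 - <<'E'
from h import *
from bench import r
o=r.observe(); print(o["t"],o["position"],o["contact_force"],o["torque"],loc(o["position"][None]))
w=r.snapshot("wrist"); s=r.snapshot("scene"); np.savez("w8.npz",**w); np.savez("s8.npz",**s)
brk(w,"wrist")
for q,n in((w,"w"),(s,"s")):
  L=loc(cloud(q).reshape(-1,3))
  for k in(-1,1):
    for z0,z1 in((.056,.075),(.085,.11)):
        m=(abs(L[:,0]-.018*k)<.007)&(abs(L[:,1])<.012)&(L[:,2]>z0)&(L[:,2]<z1)
        if m.sum()>8: print(n,k,z0,m.sum(),np.percentile(L[m],[2,50,98],axis=0).round(4).tolist())
Rm=R.from_quat(w["rotation"]).as_matrix(); v=Rm.T@(np.array([.5953,-.1346,.045])-w["xyz"]); p=(w["camera_matrix"]@(v/v[2]))[:2]; print(p)
u0,v0=p.astype(int); np.save("p8.npy",p)
a=w["img"][max(v0-70,0):v0+70,u0-80:u0+80,::-1]
b=s["img"][150:250,180:280,::-1]
cv2.imwrite("pics/c8.png",np.hstack([cv2.resize(a,(457,400),interpolation=cv2.INTER_CUBIC),cv2.resize(b,(340,400),interpolation=cv2.INTER_CUBIC)]))
E
```

```text
22.35 [ 0.61192418 -0.13043259  0.14982688] [ 0.64782716 -0.62255557  0.1682574 ] [-0.0240612   0.03501872  0.03201789] [[-0.00088234 -0.00060944  0.14982688]]
wrist plate 7774 (array([ 612.1, -129.8]), array([99.6, 80.5]), 16.3) [[-0.0483, -0.0394], [0.0468, 0.0392]]
wrist rod 7719 (array([ 609.1, -130.9]), array([ 38.1, 173.5]), 15.7) local [[-0.0201, -0.085, 0.0724], [0.011, 0.0844, 0.0885]]
  seg 0.05 1030 x 0.0008 ztop 0.0804
  seg -0.02 1473 x -0.0054 ztop 0.0809
  seg -0.074 1036 x 0.001 ztop 0.0803
w -1 0.056 84 [[-0.0223, -0.0041, 0.0562], [-0.0217, -0.0001, 0.0661], [-0.0196, 0.0032, 0.0749]]
w -1 0.085 173 [[-0.0225, -0.0042, 0.0857], [-0.0217, -0.0002, 0.0981], [-0.0195, 0.0033, 0.1094]]
s -1 0.056 22 [[-0.0246, -0.0083, 0.0564], [-0.0205, 0.0017, 0.0711], [-0.0117, 0.0093, 0.0743]]
s -1 0.085 19 [[-0.0246, 0.0005, 0.0866], [-0.0217, 0.0025, 0.0977], [-0.019, 0.0038, 0.1076]]
s 1 0.056 15 [[0.0113, -0.0002, 0.0584], [0.0138, 0.0017, 0.0675], [0.0174, 0.0035, 0.0742]]
s 1 0.085 23 [[0.0112, -0.002, 0.0858], [0.0135, 0.0018, 0.0981], [0.0182, 0.0035, 0.1089]]
[249.19206496 171.64120589]
```

View pics/c8.png

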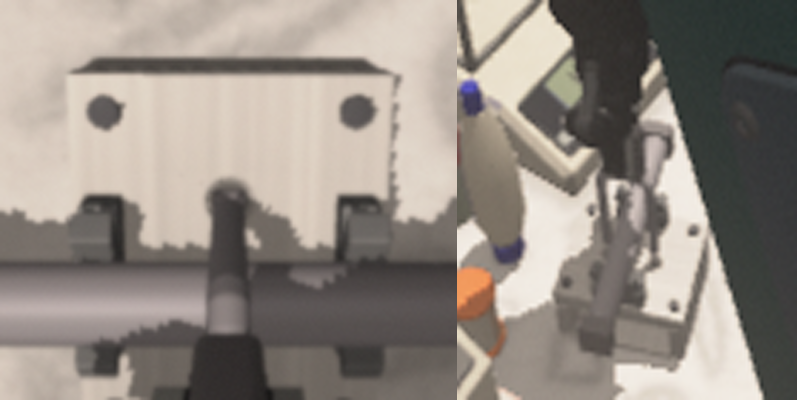

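The crop shows the near leg tip centred over its hole at (228,195), and the far leg over its own in the scene view. I enter slowly.

>>> step_arm:
  rows:
    - [[0,0,0.04],0,-1]
    - [[0,0,0.04],0,-1]
    - [[0,0,0.04],0,-1]
    - [[0,0,0.02],0,-1]
    - [[0,0,0.02],0,-1]
    - [[0,0,0.02],0,-1]
    - [[0,0,0.02],0,-1]
    - [[0,0,0],0,-1]

```text
t: 23.25
position: [0.6117, -0.1304, 0.1394]
orientation: [-0.142, 0.99, 0.0, -0.0]
contact_force: [-0.1, 0.3, -1.9]
grip_width: 0.127
```

>>> step_arm:
  rows:
    - [[0,0,0.02],0,-1]
    - [[0,0,0.02],0,-1]
    - [[0,0,0.02],0,-1]
    - [[0,0,0],0,-1]

```text
t: 23.65
position: [0.6117, -0.1304, 0.1364]
orientation: [-0.142, 0.99, 0.0, -0.0]
contact_force: [0.2, 0.5, -1.5]
grip_width: 0.129
```

>>> step_arm:
  rows:
    - [[0,0,0.02],0,-1]
    - [[0,0,0.02],0,-1]
    - [[0,0,0.02],0,-1]
    - [[0,0,0.02],0,-1]
    - [[0,0,0],0,-1]

```text
t: 24.15
position: [0.6117, -0.1304, 0.1324]
orientation: [-0.142, 0.99, 0.0, -0.0]
contact_force: [-0.0, 0.1, -1.1]
grip_width: 0.129
```

>>> step_arm:
  rows:
    - [[0,0,0.02],0,-1]
    - [[0,0,0.02],0,-1]
    - [[0,0,0.02],0,-1]
    - [[0,0,0.02],0,-1]
    - [[0,0,0],0,-1]

```text
t: 24.65
position: [0.6117, -0.1304, 0.1284]
orientation: [-0.142, 0.99, 0.0, -0.0]
contact_force: [-0.4, 0.5, -1.9]
grip_width: 0.125
```

>>> step_arm:
  rows:
    - [[0,0,0.02],0,-1]
    - [[0,0,0.02],0,-1]
    - [[0,0,0.02],0,-1]
    - [[0,0,0],0,-1]

```text
t: 25.05
position: [0.6117, -0.1304, 0.1254]
orientation: [-0.142, 0.99, 0.0, -0.0]
contact_force: [0.4, 0.3, -0.5]
grip_width: 0.128
```

>>> step_arm:
  rows:
    - [[0,0,0.02],0,-1]
    - [[0,0,0.02],0,-1]
    - [[0,0,0.02],0,-1]

```text
t: 25.35
position: [0.6118, -0.1304, 0.1225]
orientation: [-0.142, 0.99, -0.0, -0.0]
contact_force: [-0.0, 0.4, -0.3]
grip_width: 0.126
```

>>> step_arm:
  rows:
    - [[0,0,0.02],0,-1]
    - [[0,0,0.02],0,-1]

```text
t: 25.55
position: [0.6121, -0.1304, 0.1208]
orientation: [-0.142, 0.99, -0.0, 0.0]
contact_force: [1.2, 2.0, 6.1]
grip_width: 0.125
```

>>> step_arm:
  rows:
    - [[0,0,0.02],0,-1]
    - [[0,0,0.02],0,-1]

```text
t: 25.75
position: [0.6124, -0.1305, 0.1196]
orientation: [-0.142, 0.99, -0.0, 0.001]
contact_force: [-1.2, 2.2, 15.3]
grip_width: 0.128
```

>>> step_arm:
  rows:
    - [[0,0,0.02],0,-1]
    - [[0,0,0.02],0,-1]

```text
t: 25.95
position: [0.6124, -0.1307, 0.1176]
orientation: [-0.142, 0.99, -0.001, 0.001]
contact_force: [-1.2, -0.3, 8.6]
grip_width: 0.12
```

```bash
python3 - <<'E'
from h import *
from bench import r
w=r.snapshot("wrist"); np.savez("w9.npz",**w); o=r.observe(); print(o["t"],o["position"],o["contact_force"],o["torque"],loc(o["position"][None]))
def prof(s):
    # crown/tab profile in camera-fixed frame: world cloud relative to the wrist camera -> insensitive to TCP error
    Rm=R.from_quat(s["rotation"]).as_matrix(); 
    f=cloud(s)
    d=s["depth"]; g=cv2.cvtColor(s["img"],cv2.COLOR_RGB2GRAY)
    u=249
    return d[:,u-2:u+3].mean(1),g[:,u-2:u+3].mean(1)
for n in("wrist6.npz","wrist7.npz","w8.npz","w9.npz"):
    d,g=prof(load(n)); print(n,"depth",(d[180:330:10]*1000).round(0).tolist()); print("  grey",g[180:330:6].round(0).astype(int).tolist())
E
```

```text
26.0 [ 0.61215311 -0.13065997  0.11718699] [1.31279874 0.26694514 0.07666821] [-0.34594845 -0.07327577  0.04862039] [[-0.00072643 -0.00089194  0.11718699]]
wrist6.npz depth [204.0, 184.0, 170.0, 165.0, 158.0, 147.0, 138.0, 103.0, 127.0, 128.0, 130.0, 131.0, 132.0, 134.0, 446.0]
  grey [62, 61, 61, 82, 117, 135, 85, 44, 44, 44, 44, 44, 51, 66, 70, 70, 70, 70, 70, 70, 69, 69, 69, 83, 229]
wrist7.npz depth [203.0, 184.0, 170.0, 166.0, 157.0, 147.0, 137.0, 129.0, 127.0, 128.0, 130.0, 131.0, 132.0, 134.0, 301.0]
  grey [60, 60, 61, 81, 111, 127, 131, 46, 46, 46, 45, 39, 45, 58, 62, 62, 62, 62, 61, 61, 61, 60, 60, 60, 84]
w8.npz depth [203.0, 184.0, 170.0, 165.0, 158.0, 147.0, 137.0, 129.0, 127.0, 128.0, 130.0, 131.0, 132.0, 134.0, 267.0]
  grey [61, 61, 61, 82, 113, 128, 133, 46, 46, 46, 46, 41, 46, 59, 63, 63, 62, 63, 63, 61, 61, 61, 61, 60, 85]
w9.npz depth [203.0, 146.0, 170.0, 166.0, 158.0, 147.0, 137.0, 129.0, 127.0, 128.0, 129.0, 105.0, 132.0, 134.0, 296.0]
  grey [61, 61, 61, 83, 114, 129, 134, 45, 46, 46, 47, 40, 46, 59, 63, 63, 63, 64, 62, 62, 62, 62, 62, 62, 111]
```

>>> step_arm:
  rows:
    - [[0,0,0.02],0,-1]
    - [[0,0,0],0,-1]

```text
t: 26.2
position: [0.612, -0.1306, 0.1156]
orientation: [-0.142, 0.99, -0.0, 0.0]
contact_force: [1.1, -1.7, -0.6]
grip_width: 0.123
```

>>> step_arm:
  rows:
    - [[0,0,0.02],0,-1]
    - [[0,0,0],0,-1]

```text
t: 26.4
position: [0.6119, -0.1305, 0.1145]
orientation: [-0.142, 0.99, -0.0, 0.0]
contact_force: [1.4, -2.3, 0.1]
grip_width: 0.124
```

>>> step_arm:
  rows:
    - [[0,0,0.02],0,-1]
    - [[0,0,0],0,-1]

```text
t: 26.6
position: [0.6118, -0.1304, 0.1133]
orientation: [-0.142, 0.99, 0.0, -0.0]
contact_force: [1.5, -1.3, -3.1]
grip_width: 0.125
```

>>> step_arm:
  rows:
    - [[0,0,0.01],0,-1]
    - [[0,0,0],0,-1]

```text
t: 26.8
position: [0.6118, -0.1304, 0.1131]
orientation: [-0.142, 0.99, -0.0, 0.0]
contact_force: [0.6, -1.0, 1.7]
grip_width: 0.123
```

>>> step_arm:
  rows:
    - [[0,0,0.01],0,-1]
    - [[0,0,0],0,-1]

```text
t: 27.0
position: [0.6118, -0.1304, 0.1126]
orientation: [-0.142, 0.99, -0.0, 0.0]
contact_force: [1.0, -0.6, 2.8]
grip_width: 0.122
```

>>> step_arm:
  rows:
    - [[0,0,0.01],0,-1]
    - [[0,0,0],0,-1]

```text
t: 27.2
position: [0.6118, -0.1304, 0.1121]
orientation: [-0.142, 0.99, -0.0, 0.0]
contact_force: [1.2, -0.7, 1.7]
grip_width: 0.124
```

>>> step_arm:
  rows:
    - [[0,0,0.01],0,-1]
    - [[0,0,0],0,-1]

```text
t: 27.4
position: [0.6118, -0.1304, 0.1116]
orientation: [-0.142, 0.99, -0.0, 0.0]
contact_force: [1.2, -0.9, 3.6]
grip_width: 0.127
```

>>> step_arm:
  rows:
    - [[0,0,0.01],0,-1]
    - [[0,0,0],0,-1]

```text
t: 27.6
position: [0.6118, -0.1304, 0.1111]
orientation: [-0.142, 0.99, -0.0, 0.0]
contact_force: [1.7, -0.3, 2.7]
grip_width: 0.129
```

>>> step_arm:
  rows:
    - [[0,0,0.01],0,-1]
    - [[0,0,0],0,-1]

```text
t: 27.8
position: [0.6119, -0.1304, 0.1109]
orientation: [-0.142, 0.99, -0.0, 0.0]
contact_force: [0.2, -0.7, 8.1]
grip_width: 0.127
```

>>> step_arm:
  rows:
    - [[0,0,0.005],0,-1]
    - [[0,0,0],0,-1]
    - [[0,0,0],0,-1]

```text
t: 28.1
position: [0.612, -0.1304, 0.1109]
orientation: [-0.142, 0.99, -0.0, 0.0]
contact_force: [0.1, 0.9, 10.4]
grip_width: 0.126
```

>>> step_arm:
  rows:
    - [[0,0,0.005],0,-1]
    - [[0,0,0],0,-1]
    - [[0,0,0],0,-1]

```text
t: 28.4
position: [0.612, -0.1304, 0.1106]
orientation: [-0.142, 0.99, -0.0, 0.0]
contact_force: [-0.2, 0.4, 9.4]
grip_width: 0.126
```

>>> step_arm:
  rows:
    - [[0,0,0.005],0,-1]
    - [[0,0,0],0,-1]
    - [[0,0,0],0,-1]

```text
t: 28.7
position: [0.612, -0.1304, 0.1105]
orientation: [-0.142, 0.99, -0.0, 0.0]
contact_force: [-0.8, 0.4, 12.1]
grip_width: 0.126
```

>>> step_arm:
  rows:
    - [[0,0,0.005],0,-1]
    - [[0,0,0],0,-1]
    - [[0,0,0],0,-1]

```text
t: 29.0
position: [0.612, -0.1304, 0.1105]
orientation: [-0.142, 0.99, -0.0, 0.001]
contact_force: [-2.1, 0.5, 14.4]
grip_width: 0.129
```

>>> step_arm:
  rows:
    - [[0,0,0.005],0,-1]
    - [[0,0,0],0,-1]
    - [[0,0,0],0,-1]

```text
t: 29.3
position: [0.6121, -0.1304, 0.1104]
orientation: [-0.142, 0.99, -0.0, 0.001]
contact_force: [-2.2, 0.5, 17.5]
grip_width: 0.13
```

>>> step_arm:
  rows:
    - [[0,0,0.004],0,-1]
    - [[0,0,0],0,-1]
    - [[0,0,0],0,-1]
    - [[0,0,0],0,-1]

```text
t: 29.7
position: [0.6121, -0.1304, 0.1104]
orientation: [-0.142, 0.99, -0.0, 0.001]
contact_force: [-2.9, 1.4, 19.6]
grip_width: 0.127
```

>>> step_arm:
  rows:
    - [[0,0,0],0,-1]
    - [[0,0,0],0,-1]
    - [[0,0,0],0,-1]
    - [[0,0,0],0,-1]
    - [[0,0,0],0,-1]

```text
t: 30.2
position: [0.6121, -0.1304, 0.1104]
orientation: [-0.142, 0.99, -0.0, 0.001]
contact_force: [-3.2, 1.4, 19.4]
grip_width: 0.124
```

>>> step_arm:
  rows:
    - [[0,0,0],0,-1]
    - [[0,0,0],0,-1]
    - [[0,0,0],0,-1]
    - [[0,0,0],0,-1]
    - [[0,0,0],0,-1]

```text
t: 30.7
position: [0.6121, -0.1304, 0.1104]
orientation: [-0.142, 0.99, -0.0, 0.001]
contact_force: [-2.8, 0.5, 18.7]
grip_width: 0.129
```

```bash
python3 - <<'E'
from h import *
from bench import r
w=r.snapshot("wrist"); s=r.snapshot("scene"); o=r.observe(); print(o["t"],o["position"],o["contact_force"],o["torque"])
d=w["depth"];print((d[180:330:10,247:252].mean(1)*1000).round(0).tolist())
for q,n in((w,"w"),(s,"s")):
    L=loc(cloud(q).reshape(-1,3)); m=(abs(L[:,0]+.018)<.007)&(abs(L[:,1])<.006)&(L[:,2]>.05)&(L[:,2]<.1)
    print(n,np.percentile(L[m],[2,50,98],axis=0).round(4).tolist())
brk(w,"w")
E
```

```text
30.8 [ 0.61208021 -0.13041924  0.11040366] [-1.83248453  1.21529374 20.30625931] [ 0.26568211  0.5880571  -0.0338036 ]
[204.0, 184.0, 170.0, 166.0, 158.0, 147.0, 138.0, 130.0, 126.0, 128.0, 129.0, 131.0, 132.0, 133.0, 286.0]
w [[-0.0222, -0.0053, 0.0525], [-0.0178, -0.0002, 0.0822], [-0.0142, 0.0049, 0.0993]]
s [[-0.0244, -0.0017, 0.0534], [-0.0195, 0.002, 0.0774], [-0.0117, 0.005, 0.0995]]
w plate 9612 (array([ 612.3, -129.7]), array([100.3,  80.8]), 16.3) [[-0.0485, -0.0395], [0.0455, 0.0393]]
w rod 10710 (array([ 608.8, -130.5]), array([ 37.1, 173.7]), 16.3) local [[-0.0184, -0.0848, 0.0723], [0.0113, 0.0847, 0.0957]]
  seg 0.05 1479 x 0.0005 ztop 0.0801
  seg -0.02 1816 x -0.0076 ztop 0.0924
  seg -0.074 1421 x -0.0 ztop 0.0801
```

A steady 18.7 to 20.3 N reading gives roughly 11 to 18 N on the rod after the grip of the holes. The U-bolt has not slipped in the pads, so I ease off and release.

>>> step_arm:
  rows:
    - [[0,0,-0.01],0,-1]
    - [[0,0,-0.01],0,-1]
    - [[0,0,0],0,-1]
    - [[0,0,0],0,-0.6]
    - [[0,0,0],0,-0.5]
    - [[0,0,0],0,-0.3]
    - [[0,0,0],0,0]
    - [[0,0,0],0,0]
    - [[0,0,0],0,0]

```text
t: 31.7
position: [0.6117, -0.1304, 0.1101]
orientation: [-0.142, 0.99, 0.0, -0.0]
contact_force: [-0.6, 0.2, -0.8]
grip_width: 0.494
```

>>> step_arm:
  rows:
    - [[0,0,-0.1],0,0]
    - [[0,0,-0.2],0,0]
    - [[0,0,-0.4],0,0]
    - [[0,0,-0.5],0,0]
    - [[0,0,-0.5],0,0]
    - [[0,0,-0.4],0,0]
    - [[0,0,-0.3],0,0]
    - [[0,0,-0.1],0,0]
    - [[0,0,0],0,0]

```text
t: 32.6
position: [0.6121, -0.1305, 0.2359]
orientation: [-0.142, 0.99, -0.0, 0.001]
contact_force: [0.1, 0.1, 0.2]
grip_width: 0.5
```

```bash
python3 - <<'E'
from h import *
from bench import r
o=r.observe(); print(o["t"],o["position"],o["contact_force"])
w=r.snapshot("wrist"); s=r.snapshot("scene"); np.savez("w10.npz",**w)
brk(w,"w")
for q,n in((w,"w"),(s,"s")):
    f=cloud(q).reshape(-1,3); L=loc(f); m=(abs(L[:,0])<.03)&(abs(L[:,1])<.02)&(L[:,2]>.09)&(L[:,2]<.14)
    k=L[m]; print(n,m.sum(),"ztop",np.percentile(k[:,2],[90,98]).round(4)); t=k[k[:,2]>.122]; 
    if len(t)>10: print("tab top",rect(t[:,:2]))
a=w["img"][:,:,::-1]; b=s["img"][140:240,180:280,::-1]
cv2.imwrite("pics/c10.png",cv2.resize(np.hstack([a,cv2.resize(b,(384,384),interpolation=cv2.INTER_CUBIC)]),(800,343)))
E
```

```text
32.6 [ 0.61205678 -0.130522    0.23594811] [0.07028036 0.11602704 0.22086262]
w plate 5128 (array([ 612.7, -129.6]), array([100.3,  80.3]), 16.3) [[-0.0482, -0.0393], [0.0511, 0.0391]]
w rod 4082 (array([ 609.4, -131.1]), array([ 37.5, 174.1]), 17.1) local [[-0.0175, -0.0853, 0.0724], [0.0115, 0.0845, 0.0873]]
  seg 0.05 564 x 0.0015 ztop 0.0805
  seg -0.02 748 x -0.0049 ztop 0.0833
  seg -0.074 545 x 0.0006 ztop 0.0804
w 766 ztop [0.1266 0.1272]
tab top (array([-0.3, -2. ]), array([11.6, 32.1]), 89.6)
s 176 ztop [0.1274 0.1291]
tab top (array([-3.7, -2.1]), array([31.3, 12.4]), 0.6)
```

View pics/c10.png

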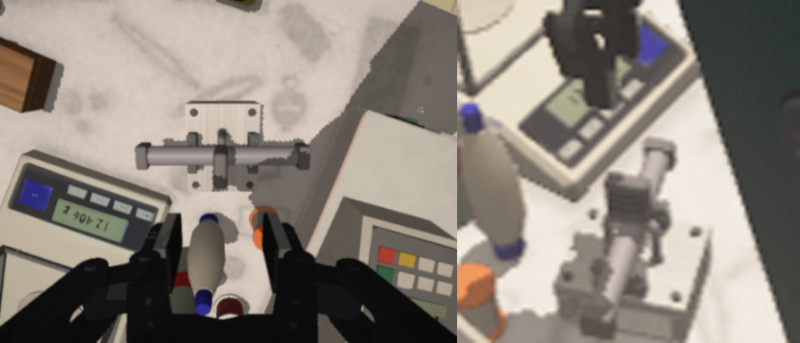

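```bash
python3 - <<'E'
from bench import r
print(r.close_job())
E
```

```text
the job is handed in; nothing more can be done
None
```

The rod is in both V notches, the U-bolt is pushed fully home over it and let go, and the job is handed in at about 33 s.

**Rod:** it lies central along the bracket to about 0.5 mm. Its top measured 80 to 82 mm above the worktop, where 81 mm is expected.

**U-bolt:** the legs entered both holes with no contact force showing. I pushed it down until it stopped moving. It was then held for about 1 s at a reading of 18.7 to 20.3 N. Allowing for the U-bolt's weight and 3 to 10 N of grip in the holes, that puts about 10 to 18 N on the rod. After release the top of its tab is at 127 mm, which is exactly the fully home height.

**Checks that were less clean:**
- **Force peak:** while the legs passed through the sprung shoes, one reading reached 15 N, above the stated 10 N. The crown was still about 9 mm above the rod then, and the peak cleared with the next push.
- **Lean:** after release both cameras put the top of the tab about 2 mm off centre along the rod, a lean of about 1 degree. I left it.
- **Rod force:** the force on the rod is worked out from the wrist force, not measured directly.

The tape measure, weight and spool were not approached, and the arm ended clear above the work, touching nothing.

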